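# Fit the last module, line up the quarter-turn fastener and hold the access panel shut

## Robot

A 7-joint arm with a two-finger parallel gripper is mounted at the origin on a cart in front of the work surface, level with it; the furniture and walls round the work are solid. World frame = base frame: x ahead of the robot, y to its left, z up, the work surface at z = 0. Lengths are in m, angles in rad, forces in N, time in s.
With the tool pointing down it reaches from about 0.35 to 0.9 m from the base axis. Payload 8.1 kg.
Tool frame: the origin (TCP) lies on the centre line of the jaws, within the pads' length; the fingertips stand 19 mm ahead of it and the grasp point (between the pads) is the TCP; z points along the fingers, y is the direction in which the jaws open and shut (so a half turn about z gives the same grasp; the last joint's range is limited). The gripper opens to 92 mm and grips with 3 to 60 N. Pads are 19 mm wide; open, the fingers measure 130 mm over their backs; the gripper's body (75 mm by 190 mm) begins 47 mm behind the grasp point.
Start: joints at [-1.414, 0.434, 0.025, 1.573, -0.012, 1.134, -0.075], TCP at [0.161, 0.604, 0.246] pointing down, gripper open.
Joint ranges: [-2.62, 2.62], [-0.44, 2.09], [-1.27, 1.32], [0.08, 2.57], [-1.32, 4.46], [0.12, 2], [-2.74, 2.74]. Speed limits (rad/s): [2.22, 2.22, 3.01, 3.01, 3.14, 3.14, 3.14].

## Interface

Orientations are given as a rotation vector (axis times angle).
In Python, from cell import monitor, imaging, workorder, outline_of gives the robot as it stands.
- The arm moves only by the tool move_arm, never from a script. Its argument "series" is a list of rows, each a list of 6 numbers: the shift along the world's x, y, z in cm, then the turn, a rotation vector about the world's x, y, z in degrees. A call has 1 to 8 rows; each row shifts and turns the commanded pose from where the row before left it; what a row does not reach is not made up. A row lasts 1/10 s, in which the tool goes at most 50 mm and 8.59 degrees, less where a joint would pass 70% of its speed; a pose out of reach is approached as far as the arm can. A call with a gripper value outside its range is refused whole. "grip" is the opening, from 0 (shut) to 1 (fully open), set as the call begins (left out, the last holds). The fingers move at their own pace and stop on an object; "force" is the grip in N (left out, the last holds). Time passes only in rows, so rows that do not move let the fingers close. It gives the time, the measured TCP pose, the force and the opening at its end, in the units of the state.
- monitor.observe(): the state, without advancing time (a new reading comes with each control period).
- imaging.get_image(name): name is "side" or "top" or "wrist"; returns a dict with "color" (480x640x3 uint8, red, green, blue), "fx", "fy", "cx", "cy" (pixels), "dist_coeffs" ([k1, k2, p1, p2, k3] as OpenCV has them; the pictures are not rectified), "rvec" (rotation vector, rad) and "tvec" (3), from world to camera coordinates, as OpenCV has them; the wrist camera has in their place "mount" (4x4, takes a point from camera to tool coordinates, whose origin is the TCP and whose axes are the flange's). Camera axes: x right, y down, z forward; pixel columns grow to the right and rows downward; lengths in m; the calibration is good to about 2 mm. A picture is of the moment at which its call begins: read the wrist's pose just before it. There is no depth.
- workorder.sign_off(): hands the job in, once; it reports no verdict.
Trained networks look in the newest picture that a camera, given by its name, has taken for a name from the list of things; names that differ only in an ending like _2 or _b are one class to them, and where a whole thing is asked for, a point or a joint stands for the part that bears it (a point fixed in the world has none). Each returns a list of dicts, best first, with "p" (0 to 1); they miss things now and then, are a little off and sometimes report something else, mostly with a low value. They report only what shows in the picture. A call takes as long as a camera call.
- outline_of(camera, thing): "mask" (480x640 bool, what is visible of it) and "rect" ([left, top, width, height] in pixels, round what is visible of it).
The state is a dict: "clock": time; "joints": joint angles; "dq": joint speeds; "joint_efforts": joint torques, N m; "position": TCP position; "ee_rot": TCP orientation; "force": force on the tool from outside, world axes, zero at the start; "ft_torque": the same for the moment, N m; "width": opening from 0.0 (shut) to 1.0 (fully open).
Only numpy, scipy, OpenCV 4.12 (cv2) and the standard library are available. Lean on these libraries where they do the work, as an engineer would, in place of code of your own. Each camera call takes 0.05 s, during which the arm holds its last target. There are 200 camera calls.

## Task

Close up the control unit: first take the spare plug-in module from the plywood stand and stand it on edge, fully home, in the unit's empty guide slot, and let it go. Then, with the access panel still standing up on its springs, turn the panel's quarter-turn fastener until the slot along its finger bar lines up with the two ridges on the panel, and only then press the panel down flush onto the frame. The program finishes while still holding the panel pressed down like that; leave the things lying round about where they are.

Things in the scene. Friction and masses are not known exactly. Their poses are not given: they have to be found in the camera images.
- unit: Grey control unit, fixed on the desk, 136 mm (its x) by 264 mm (its y), walls about 55 mm high. Origin: centre of its underside, on the desk; z up. Its +y half is an open bay with two guide slots that run along the unit's x: the one at y = +102 mm already holds a module like the spare one (its tab top 100 mm above the desk), the one at y = +50 mm is empty. Its -y half carries the access panel.
- slot_floor (a point): Centre of the floor of the empty guide slot, at [0, 50, 12] mm in the unit; axes as the unit's. The slot is 9 mm wide (unit y) and has black ribs up to 46 mm above the desk with a lead-in at the mouth (a few mm wider); along x the bay's walls leave 97 mm for the 90 mm module. A module that is home has its underside on this floor, so its point module_mid is 44 mm above this point.
- module_mid (a point): Spare plug-in module (loose, about 120 g): aluminium plate 90 mm long (its x), 6 mm thick (its y), 60 mm high, standing on edge, with a black grip tab on top 30 mm long, 12 mm thick, 28 mm high (total height 88 mm). This point is half-way up, 44 mm above its underside; the middle of the tab is 30 mm above this point. Both ends are alike. At the start it stands in the stand with its underside 12 mm above the desk.
- stand: Low plywood stand, fixed, 112 mm (x) by 56 mm (y); one 8 mm slot along its x, its ribs up to 40 mm above the desk. Origin: centre of its underside. It holds the spare module at the start.
- panel (a joint): Height of the access panel above its seat on the frame, m: 0 = flush on the frame, 0.014 = raised by its springs (start). It slides straight up and down. The springs push up with about 4 N when raised and 9 N when flush, and raise it again if it is let go. With the fastener out of line its T-bar strikes the receptacle and the panel stops at about 0.011; with the slot in line it goes down to 0.
- panel_top (a point): Middle of the top face of the access panel (aluminium plate 132 mm along x, 124 mm along y, 6 mm thick), on the fastener's axis; axes as the unit's. 61 mm above the desk when flush, 75 mm when raised. Two raised ridges on the panel lie along its x either side of the fastener, 27 to 49 mm from the axis.
- fastener (a joint): Angle of the quarter-turn fastener, rad, counter-clockwise positive seen from above: angle of its finger bar from the unit's x axis. At 0 and at pi (both alike) its slot lines up with the ridges; in line to within about 0.14 rad is good enough. Range -0.25 to 3.39; at the start between 0.8 and 2.35, so the nearer line-up may lie either way. It stays where it is left (friction about 0.05 N m).
- fastener_grip (a point): Point to grip the fastener: on its axis, 25 mm above the panel's top face; x along the bar and its slot. The finger bar is 40 mm long, 12 mm wide and 32 mm high (from 4 to 36 mm above the panel), on a steel disc of 22 mm radius and 4 mm height; a groove line runs along its top. It goes up and down with the panel and may be held to press it.
- tape_roll: Roll of tape, 92 mm across, 46 mm high; a bystander. Origin under its centre.
- screw_tin: Round tin with a lid, 64 mm across, 24 mm high; a bystander. Origin under its centre.
- eraser: Small eraser, 34 x 44 x 12 mm; a bystander. Origin under its centre.
- solder_spool: Spool of solder wire, 69 x 59 x 33 mm; a bystander. Origin under its centre.

How it is judged:
On the way, in this order (a step that is already met when the one before it is completed fails the run):
1. the spare module stands fully home in the empty guide slot and is let go (horizontal distance between module_mid and slot_floor below 0.009 m and z of module_mid in the frame of slot_floor below 0.048 m and angle between the x axis of module_mid and the x axis of slot_floor, either way round below 0.12 rad and angle between module_mid's own z axis and vertical below 0.15 rad and contact force between the fingers and module below 0.1 N), for 0.2 s.
2. the fastener's slot is in line with the ridges while the panel is still up (angle between the x axis of fastener_grip and the x axis of unit, either way round below 0.16 rad and value of joint panel above 0.006 m), for 0.1 s.
At the end, for the whole second after the job is handed in: Module in the guide slot (underside within 4 mm of its floor, 9 mm of its centre, upright, along the slot), untouched; fastener in line with the ridges within 0.2 rad; the fingers still press the panel or its fastener with over 4 N, keeping it within 2 mm of flush (value of joint panel below 0.002 m and angle between the x axis of fastener_grip and the x axis of unit, either way round below 0.2 rad and contact force between the fingers and panel above 4 N and horizontal distance between module_mid and slot_floor below 0.009 m and z of module_mid in the frame of slot_floor below 0.048 m and angle between the x axis of module_mid and the x axis of slot_floor, either way round below 0.12 rad and angle between module_mid's own z axis and vertical below 0.15 rad and contact force between the arm and module below 0.1 N); the arm keeps its last pose, push and grip.
It fails at once if a bystander is pushed more than 30 mm from its place (distance of any of tape_roll, screw_tin, eraser, solder_spool from where it was at the start of the episode above 0.03 m).
It also fails if it takes over 48 s, if anything falls off the work surface, if the arm or the gripper's body presses on something with over 40 N, if the wrist force passes 120 N, or if a joint passes its speed limit or range.

## Working session

There is one attempt and no reset: what is moved stays moved. The work goes in short steps, Python scripts to look and compute and a tool call to move; the robot and the scene stay as the last step left them, time stands still between calls to the robot, and variables do not carry over. Pictures are saved under pics/ and viewed, about 8 in all and at most 12, crops included, and the job is handed in when it is done.

Besides the shell and the picture viewer there is one more tool, called as name(argument=value, ...) on one line, values as JSON. move_arm: Moves the arm, as the interface text tells. Its arguments: {"type":"object","properties":{"series":{"type":"array"},"grip":{"type":"number"},"force":{"type":"number"}},"required":["series"]}

```bash
mkdir -p pics; ls; cat > h.py <<'E'
import numpy as np, cv2
from cell import monitor, imaging, workorder, outline_of
def cam(name):
    s=monitor.observe(); im=imaging.get_image(name)
    K=np.array([[im['fx'],0,im['cx']],[0,im['fy'],im['cy']],[0,0,1.]]); d=np.array(im['dist_coeffs'],float)
    if 'mount' in im:
        T=np.eye(4); T[:3,:3]=cv2.Rodrigues(np.array(s['ee_rot'],float))[0]; T[:3,3]=s['position']
        M=np.linalg.inv(T@np.array(im['mount'])); rv=cv2.Rodrigues(M[:3,:3])[0]; tv=M[:3,3]
    else: rv=np.array(im['rvec'],float); tv=np.array(im['tvec'],float)
    return dict(img=im['color'],K=K,d=d,rv=rv,tv=tv)
def proj(c,P): return cv2.projectPoints(np.array(P,float).reshape(-1,1,3),c['rv'],c['tv'],c['K'],c['d'])[0].reshape(-1,2)
def back(c,px,z):
    px=np.array(px,float).reshape(-1,1,2); u=cv2.undistortPoints(px,c['K'],c['d']).reshape(-1,2)
    R=cv2.Rodrigues(c['rv'])[0]; o=-R.T@np.array(c['tv']).ravel()
    r=np.c_[u,np.ones(len(u))]@R
    return o+r*((z-o[2])/r[:,2])[:,None]
def save(c,n): cv2.imwrite('pics/'+n+'.png',cv2.cvtColor(c['img'],cv2.COLOR_RGB2BGR))
E
cat > a.py <<'E'
from h import *
s=monitor.observe();print(s['clock'],s['position'],s['ee_rot'],s['force'])
for n in ['top','side']:
    c=cam(n); save(c,n)
    R=cv2.Rodrigues(c['rv'])[0];print(n,'cam at',-R.T@np.array(c['tv']).ravel())
    for t in ['unit','module_mid','stand','panel','fastener','tape_roll','screw_tin','eraser','solder_spool']:
        o=outline_of(n,t)
        for q in o[:2]:
            m=q['mask'].astype(np.uint8); r=cv2.minAreaRect(cv2.findNonZero(m)) if m.any() else None
            print(t,round(q['p'],2),q['rect'],r, back(c,[r[0]],0.05).round(3) if r else '')
E
python3 a.py
```

```text
pics
0.0 [0.16046847 0.60355616 0.24494273] [-4.07064338e-01 -3.11501000e+00  2.47137240e-03] [-0.60380048  0.25437584  0.24720111]
top cam at [ 0.36103178 -0.01443289  1.12833598]
unit 0.98 [242.1, 221.1, 136.5, 75.9] ((311.5479431152344, 257.7945251464844), (136.8372344970703, 74.41719818115234), 1.2453641891479492) [[0.511 0.021 0.05 ]]
unit 0.45 [486.4, 272.2, 35.0, 38.3] ((502.25006103515625, 291.2500305175781), (33.23401641845703, 33.941123962402344), 45.0) [[ 0.44 -0.34  0.05]]
module_mid 0.69 [151.5, 259.0, 19.4, 45.7] ((159.88462829589844, 279.9230651855469), (46.87175369262695, 15.100942611694336), 78.69007110595703) [[0.474 0.314 0.05 ]]
module_mid 0.53 [487.9, 271.5, 32.4, 38.1] ((502.25006103515625, 290.7500305175781), (33.941123962402344, 34.64822769165039), 45.0) [[ 0.441 -0.34   0.05 ]]
stand 0.74 [153.1, 254.4, 33.2, 58.5] ((168.31082153320312, 282.3648681640625), (57.04644775390625, 29.42742156982422), 80.53767395019531) [[0.469 0.298 0.05 ]]
panel 0.63 [311.0, 219.9, 71.6, 73.1] ((347.1181945800781, 256.4850158691406), (66.1844253540039, 69.10375213623047), 2.24574
[... 1801 characters left out ...]
672), (64.08430480957031, 33.62839889526367), 1.1017061471939087) [[ 0.511 -0.117  0.05 ]]
fastener 0.63 [322.4, 229.8, 23.2, 22.5] ((335.30914306640625, 242.39199829101562), (19.255062103271484, 23.008167266845703), 22.380136489868164) [[ 0.504 -0.137  0.05 ]]
tape_roll 0.88 [388.8, 293.8, 52.9, 49.3] ((415.0, 319.5), (47.0, 52.0), 90.0) [[0.375 0.218 0.05 ]]
screw_tin 0.93 [346.3, 216.6, 25.2, 18.3] ((356.5, 225.0), (16.0, 23.0), 90.0) [[ 0.45  -0.247  0.05 ]]
eraser 0.45 [236.4, 286.5, 15.5, 11.6] ((245.25, 293.75), (9.899494171142578, 16.263456344604492), 45.0) [[0.679 0.112 0.05 ]]
solder_spool 0.76 [251.8, 221.5, 22.4, 20.7] ((264.0, 233.5), (19.0, 20.0), 90.0) [[ 0.67  -0.199  0.05 ]]
```

```bash
python3 -c "
import cv2
a=cv2.imread('pics/top.png')[150:380,130:530];cv2.imwrite('pics/tc.png',cv2.resize(a,None,fx=2,fy=2,interpolation=3))"
```

```text
(no output)
```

View pics/tc.png

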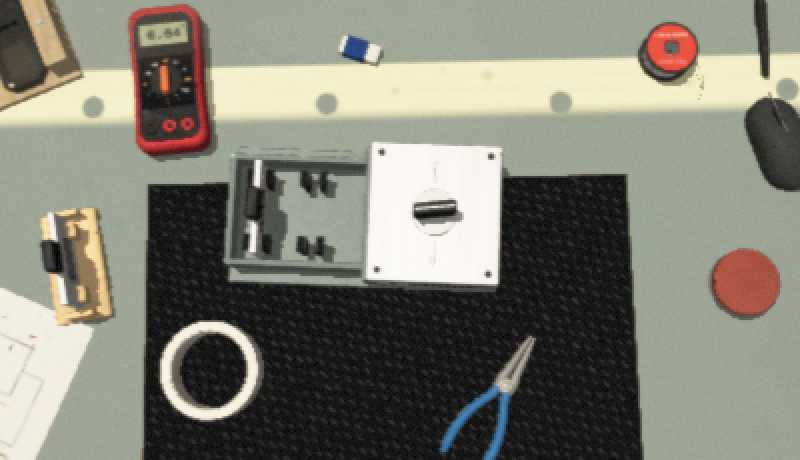

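Crop of the top picture: world +x is up and +y is left. The bay is on the left half, and the empty slot's ribs are at about crop x 315. The module in the stand is at crop (58,257) with a yaw of about +10°. The finger bar is at (435,209), roughly across the ridges. Moving over the module.

move_arm(series=[[3.5, -3.3, 0, 0, 0, 3.2], [3.5, -3.3, 0, 0, 0, 3.2], [3.5, -3.3, 0, 0, 0, 3.2], [3.5, -3.3, 0, 0, 0, 3.2], [3.5, -3.3, 0, 0, 0, 3.2], [3.5, -3.3, 0, 0, 0, 3.2], [3.5, -3.3, 0, 0, 0, 3.2], [3.5, -3.3, 0, 0, 0, 3.2]], grip=0.6)

```text
clock: 1.8
position: [0.4418, 0.3385, 0.246]
ee_rot: [-0.297, 3.127, 0.001]
force: [1.2, 0.6, 1.4]
width: 0.603
```

move_arm(series=[[2.8, -3.0, 0, 0, 0, 0], [0, 0, 0, 0, 0, 0]])

```text
clock: 2.0
position: [0.4733, 0.3038, 0.2459]
ee_rot: [-0.278, 3.127, -0.004]
force: [-0.8, 0.1, 0.4]
width: 0.601
```

```bash
cat > b.py <<'E'
from h import *
s=monitor.observe();R=cv2.Rodrigues(np.array(s['ee_rot'],float))[0]
print(s['clock'],s['position'].round(4),'tooly',np.degrees(np.arctan2(R[1,1],R[0,1])).round(2),'z',R[:,2].round(3),s['force'],s['width'])
import sys
c=cam('wrist'); save(c,sys.argv[1])
for t in sys.argv[2:]:
    for q in outline_of('wrist',t)[:2]:
        r=cv2.minAreaRect(cv2.findNonZero(q['mask'].astype(np.uint8)));print(t,q['p'],q['rect'],r)
E
python3 b.py w1 module_mid stand
```

```text
2.0 [0.4733 0.3038 0.2459] tooly 100.16 z [ 0.003 -0.003 -1.   ] [-0.82559416  0.14378612  0.35392153] 0.6008616833557184
module_mid 0.75 [328.9, 162.5, 19.7, 109.6] ((337.0, 218.0), (110.0, 16.0), 90.0)
stand 0.71 [306.0, 148.3, 57.5, 119.0] ((334.0, 208.0), (116.0, 58.0), 90.0)
```

View pics/w1.png

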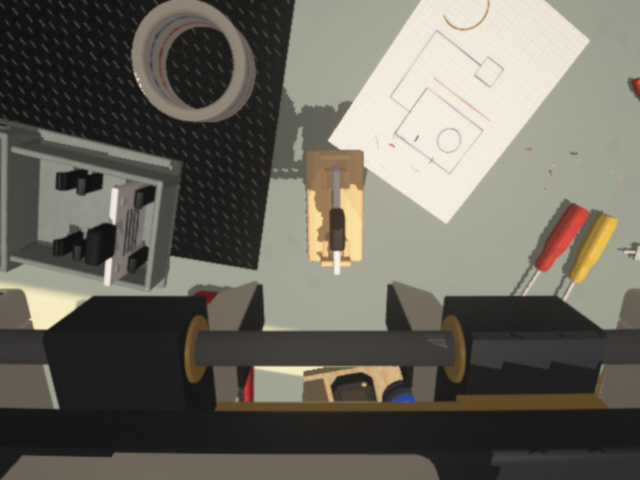

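The wrist view has world -x up. The module sits in the stand at column ~337, running nearly along the image's columns (rows 163–272), with the tab at about (337,229). The bay is at left.

```bash
cat > c.py <<'E'
from h import *
c=cam('wrist')
m=outline_of('wrist','module_mid')[0]['mask']; g=cv2.cvtColor(c['img'],cv2.COLOR_RGB2GRAY)
ys=np.unique(np.nonzero(m)[0])
print([(y,np.nonzero(m[y])[0][[0,-1]].tolist()) for y in ys[::6]],ys[[0,-1]])
pl=[(336,164),(337,272)]
print('plate ends z.072',back(c,pl,.072).round(4))
dark=m&(g<70); yy,xx=np.nonzero(dark); print('dark',yy.min(),yy.max(),xx.mean(),yy.mean())
for P,n in [((.47,.31,.072),'')]: print(proj(c,[P]))
# model fit: project module edges, compare
a=back(c,[(337,212),(337,246)],.1); print('tab top',a.round(4))
cv2.imwrite('pics/w1c.png',cv2.resize(cv2.cvtColor(c['img'],cv2.COLOR_RGB2BGR)[140:290,270:400],None,fx=4,fy=4,interpolation=3))
E
python3 c.py
```

```text
[(np.int64(169), [326, 327]), (np.int64(175), [324, 329]), (np.int64(181), [323, 330]), (np.int64(187), [323, 330]), (np.int64(193), [323, 330]), (np.int64(199), [323, 330]), (np.int64(205), [323, 331]), (np.int64(211), [323, 331]), (np.int64(217), [320, 333]), (np.int64(223), [320, 333]), (np.int64(229), [319, 334]), (np.int64(235), [319, 334]), (np.int64(241), [319, 334]), (np.int64(247), [319, 334]), (np.int64(253), [321, 333]), (np.int64(259), [323, 330]), (np.int64(265), [323, 329]), (np.int64(271), [323, 329]), (np.int64(277), [324, 328])] [169 278]
plate ends z.072 [[0.4194 0.3118 0.072 ]
 [0.5098 0.3304 0.072 ]]
dark 214 254 325.7787114845938 230.13165266106444
[[322.20628213 223.92253176]]
tab top [[0.452  0.3181 0.1   ]
 [0.4783 0.3233 0.1   ]]
```

View pics/w1c.png

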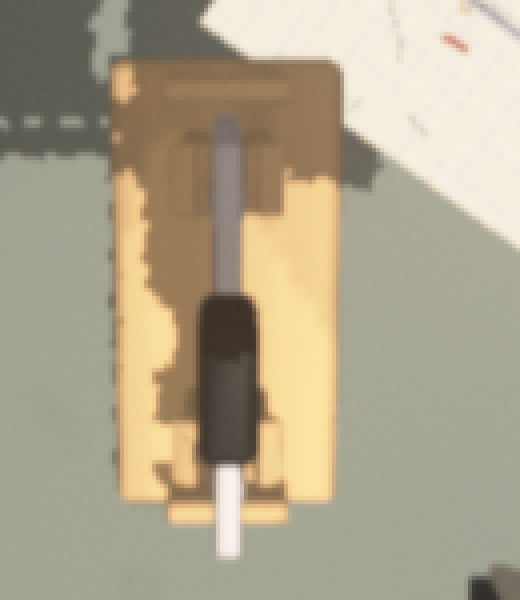

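Settled view: plate ends at px (327,169.5) and (327,279). The tab is at column 327, rows 214–255.

```bash
cat > d.py <<'E'
from h import *
c=cam('wrist'); s=monitor.observe();R=cv2.Rodrigues(np.array(s['ee_rot'],float))[0]
print(s['position'].round(4),np.degrees(np.arctan2(R[1,1],R[0,1])))
e=back(c,[(327,169.5),(327,279)],.072);d=e[1]-e[0];print(e.round(4),e.mean(0).round(4),np.linalg.norm(d),'yaw',np.degrees(np.arctan2(d[1],d[0])))
t=back(c,[(327,214.5),(327,254.5)],.1);print(t.round(4),t.mean(0))
for n in ['top']:
    k=cam(n);m=outline_of(n,'module_mid')
    for yaw,p in [(np.arctan2(d[1],d[0]),e.mean(0))]:
        u=np.array([np.cos(yaw),np.sin(yaw),0])*.045; print('top pred',proj(k,[p-u,p+u]))
E
python3 d.py
```

```text
[0.4675 0.3114 0.2458] 100.85610425280501
[[0.4244 0.3064 0.072 ]
 [0.5171 0.3242 0.072 ]] [0.4707 0.3153 0.072 ] 0.0943914799225146 yaw 10.864131189298472
[[0.4546 0.312  0.1   ]
 [0.4858 0.318  0.1   ]] [0.47020057 0.31497571 0.1       ]
top pred [[159.48927101 303.94610689]
 [152.18719348 257.47057009]]
```

move_arm(series=[[0.3, 0.36, -4, 0, 0, 0], [0, 0, -4, 0, 0, 0], [0, 0, -4, 0, 0, 0], [0, 0, -4, 0, 0, 0], [0, 0, 0, 0, 0, 0], [0, 0, 0, 0, 0, 0]])

```text
clock: 3.0
position: [0.4712, 0.314, 0.0861]
ee_rot: [0.294, -3.127, 0.001]
force: [0.5, 0.6, 1.3]
width: 0.599
```

move_arm(series=[[0, 0, 0, 0, 0, 0], [0, 0, 0, 0, 0, 0], [0, 0, 0, 0, 0, 0], [0, 0, 0, 0, 0, 0], [0, 0, 0, 0, 0, 0]], grip=0, force=25)

```text
clock: 3.5
position: [0.4718, 0.3137, 0.0862]
ee_rot: [-0.293, 3.127, 0.001]
force: [-0.9, -0.2, -0.0]
width: 0.216
```

move_arm(series=[[0, 0, 0, 0, 0, 0], [0, 0, 0, 0, 0, 0], [0, 0, 0, 0, 0, 0]])

```text
clock: 3.8
position: [0.4716, 0.3137, 0.0859]
ee_rot: [-0.293, 3.128, 0.0]
force: [-0.6, -0.3, 3.5]
width: 0.13
```

move_arm(series=[[0, 0, 2, 0, 0, 0], [0, 0, 4, 0, 0, 0], [0, 0, 4, 0, 0, 0], [0, 0, 4, 0, 0, 0], [1, -2, 2, 0, 0, 0], [2, -4, 0, 0, 0, -3], [2, -4, 0, 0, 0, -3], [2, -4, 0, 0, 0, -3]])

```text
clock: 4.6
position: [0.5419, 0.1721, 0.2458]
ee_rot: [-0.045, 3.141, 0.0]
force: [1.4, 0.3, -1.6]
width: 0.128
```

move_arm(series=[[1, -2, 0, 0, 0, 0], [0, 0, 0, 0, 0, 0], [0, 0, 0, 0, 0, 0], [0, 0, 0, 0, 0, 0]])

```text
clock: 5.0
position: [0.5509, 0.155, 0.2455]
ee_rot: [0.05, -3.14, -0.001]
force: [0.1, 0.4, -1.1]
width: 0.133
```

```bash
python3 b.py w2 module_mid unit panel fastener
```

```text
5.0 [0.5509 0.155  0.2455] tooly 91.81 z [-0.001  0.001 -1.   ] [ 0.12667937  0.43915558 -1.14688575] 0.13349280919810835
module_mid 0.65 [311.0, 194.0, 31.6, 203.1] ((324.4999694824219, 295.4999694824219), (206.99996948242188, 30.999996185302734), 90.0)
unit 0.7 [0.0, 73.4, 331.6, 173.9] ((159.69728088378906, 168.03240966796875), (334.2170715332031, 164.12435913085938), 4.8135504722595215)
panel 0.68 [457.6, 66.3, 66.2, 128.7] ((492.0, 129.5), (129.0, 64.0), 90.0)
panel 0.57 [0.0, 74.0, 330.9, 175.2] ((159.18296813964844, 168.77577209472656), (335.5292663574219, 165.1959991455078), 5.5275397300720215)
fastener 0.84 [23.5, 142.1, 78.7, 51.5] ((64.82209777832031, 163.140625), (80.51390075683594, 52.419036865234375), 16.460012435913086)
```

View pics/w2.png

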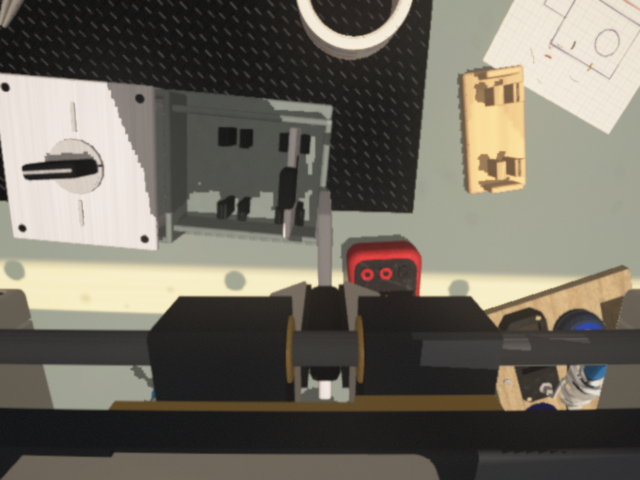

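The wrist view shows the panel at left with the fastener at (75,167), its bar nearly across the ridges. The empty slot lies between the rib pairs near (237,137) and (234,208). The module is held straight at column ~324. Zooming for the corners.

```bash
python3 -c "
import cv2,numpy as np
a=cv2.imread('pics/w2.png')[65:260,0:345];a=np.clip(255*(a/255.)**.6,0,255).astype('uint8')
a=cv2.resize(a,None,fx=2.3,fy=2.3,interpolation=3)
for x in range(0,345,50):cv2.putText(a,str(x),(int(x*2.3),10),0,.35,(0,0,255));cv2.line(a,(int(x*2.3),0),(int(x*2.3),448),(0,0,255),1)
for y in range(100,260,50):cv2.putText(a,str(y),(0,int((y-65)*2.3)),0,.35,(0,0,255));cv2.line(a,(0,int((y-65)*2.3)),(793,int((y-65)*2.3)),(0,0,255),1)
cv2.imwrite('pics/w2c.png',a)"
```

```text
(no output)
```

View pics/w2c.png

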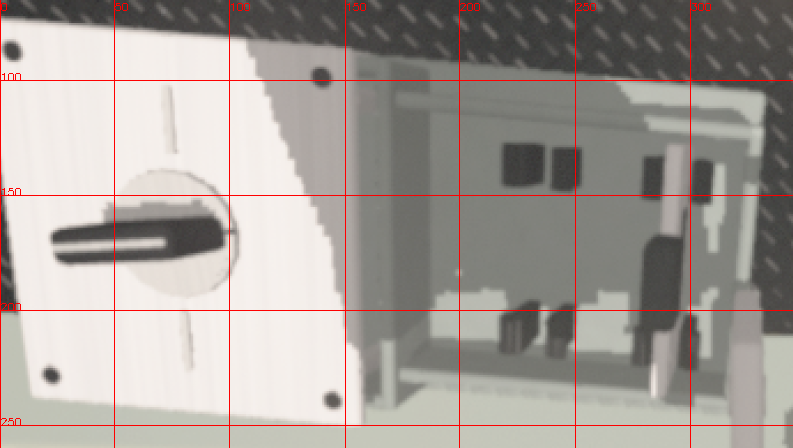

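```bash
cat > e.py <<'E'
from h import *
from scipy.optimize import least_squares
c=cam('wrist')
# (px, unit xyz, panel-relative?)
D=[((153.5,86.7),(-66,62,75),1),((157,249.8),(66,62,75),1),((14.3,237.6),(66,-62,75),1),
((72.2,102),(-49,0,76),1),((76.5,131),(-27,0,76),1),((80.4,201),(27,0,76),1),((82.2,225.6),(49,0,76),1),
((294,128),(-45,102,72),0),((284.8,237.6),(45,102,72),0),((332,105),(-68,132,55),0)]
px=np.array([d[0] for d in D]);L=np.array([d[1] for d in D])/1e3;pr=np.array([d[2] for d in D])
def W(q):
    P=L.copy();P[:,1]+=pr*q[3];cs,sn=np.cos(q[2]),np.sin(q[2])
    return np.c_[q[0]+cs*P[:,0]-sn*P[:,1],q[1]+sn*P[:,0]+cs*P[:,1],P[:,2]]
r=least_squares(lambda q:(proj(c,W(q))-px).ravel(),[.51,.02,0,-.066],loss='soft_l1')
q=r.x;print(q.round(4),'yaw',np.degrees(q[2]));print((proj(c,W(q))-px).round(1))
cs,sn=np.cos(q[2]),np.sin(q[2])
U=lambda x,y:np.array([q[0]+cs*x-sn*y,q[1]+sn*x+cs*y]).round(4)
print('slot',U(0,.05),'panel',U(0,q[3]),'mod2',U(0,.102))
g=back(c,[(238.3,136.7),(235.6,208)],.046);d=g[1]-g[0];print('ribs',g.round(4),g.mean(0).round(4),np.degrees(np.arctan2(d[1],d[0])))
b=back(c,[((55+0)/2.3,65+242/2.3),(165/2.3,65+243/2.3)],.111);print('bar groove',b.round(4)); d=b[1]-b[0];print('bar ang rel unit',np.degrees(np.arctan2(d[1],d[0])-q[2])%180)
s=monitor.observe();R=cv2.Rodrigues(np.array(s['ee_rot'],float))[0]
print(s['clock'],s['position'].round(4),'tooly',np.degrees(np.arctan2(R[1,1],R[0,1])))
# module in hand: plate far end at px (324,194) top z = tcp-.014
E
python3 e.py
```

```text
[ 0.5147  0.0237 -0.0671 -0.0667] yaw -3.845400821442415
[[ 0.3 -0.7]
 [ 0.4  1.7]
 [-1.6  0.3]
 [ 1.   0. ]
 [-1.2  0.6]
 [-0.  -1.3]
 [ 0.2  0. ]
 [-1.3  0.2]
 [ 0.   0.9]
 [ 1.5 -2.4]]
slot [0.518  0.0736] panel [ 0.5102 -0.0429] mod2 [0.5215 0.1254]
ribs [[0.485  0.0801 0.046 ]
 [0.5469 0.0758 0.046 ]] [0.516 0.078 0.046] -3.9977635825566438
bar groove [[ 0.5098 -0.0605  0.111 ]
 [ 0.5093 -0.0255  0.111 ]]
bar ang rel unit 94.6309707618863
5.3 [0.5514 0.1543 0.2458] tooly 91.76994560980248
```

move_arm(series=[[-0.8, -2, 0, 0, 0, -1.4], [-0.8, -2, 0, 0, 0, -1.4], [-0.8, -2, 0, 0, 0, -1.4], [-0.84, -2.05, 0, 0, 0, -1.4], [0, 0, -3, 0, 0, 0], [0, 0, -2.5, 0, 0, 0], [0, 0, 0, 0, 0, 0], [0, 0, 0, 0, 0, 0]])

```text
clock: 6.1
position: [0.519, 0.0723, 0.1912]
ee_rot: [-0.108, -3.139, 0.0]
force: [0.6, 0.4, -0.8]
width: 0.126
```

```bash
python3 b.py w3; python3 - <<'E'
import cv2,numpy as np
a=cv2.imread('pics/w3.png')[20:360,130:530];a=np.clip(255*(a/255.)**.6,0,255).astype('uint8')
cv2.imwrite('pics/w3c.png',cv2.resize(a,None,fx=1.75,fy=1.75,interpolation=3))
E
```

```text
6.1 [0.519  0.0723 0.1912] tooly 86.05 z [-0. -0. -1.] [ 0.58783722  0.39741921 -0.83469336] 0.12582486911887178
```

View pics/w3c.png

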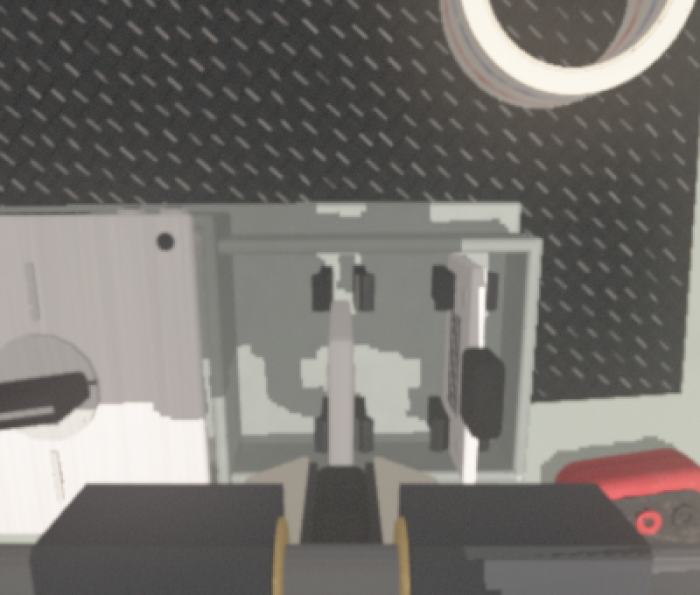

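The view shows the upper rib pair at crop x 322 and 363, so the gap centre is about 343 (px 326). The held module's far end is at crop (342,303), in line with the gap.

```bash
python3 - <<'E'
from h import *
c=cam('wrist');s=monitor.observe();print(s['position'].round(4))
p=lambda x,y:(130+x/1.75,20+y/1.75)
for n,q,z in [('gap up',p(343,270),.046),('gap low',p(343.5,402),.046),('mod far end top',p(342,303),s['position'][2]-.014),('mod2 far',p(468,255),.072),('mod2 tabtop',p(481,350),.1),('walltop far/near edge outer',p(541,238),.055)]:
    print(n,back(c,[q],z).round(4))
for n,P in [('slot far',(.518-.05,.0736+.0034,.046)),('mod bottom far',(.519-.045-.0014,.0723+.0031,.117)),('mod top far',(.519-.0464,.0754,.177))]:
    u=proj(c,[P])[0];print(n,(u-[130,20])*1.75)
E
```

```text
[0.52   0.0729 0.1921]
gap up [[0.4771 0.0778 0.046 ]]
gap low [[0.5351 0.074  0.046 ]]
mod far end top [[0.4689 0.0775 0.1781]]
mod2 far [[0.4716 0.1255 0.072 ]]
mod2 tabtop [[0.5019 0.1244 0.1   ]]
walltop far/near edge outer [[0.4687 0.1581 0.055 ]]
slot far [339.625572   248.23228011]
mod bottom far [335.61820911 282.93150357]
mod top far [334.15465933 318.52188288]
```

move_arm(series=[[0, 0.07, -2.5, 0, 0, 0], [0, 0, -2.5, 0, 0, 0], [0, 0, -1, 0, 0, 0], [0, 0, -0.5, 0, 0, 0], [0, 0, -0.5, 0, 0, 0]])

```text
clock: 6.7
position: [0.5194, 0.074, 0.1218]
ee_rot: [0.107, 3.14, 0.001]
force: [-13.2, -0.4, 24.3]
width: 0.128
```

move_arm(series=[[0, 0, 1, 0, 0, 0], [-0.2, 0, 1, 0, 0, 0], [-0.2, 0, 0, 0, 0, 0], [0, 0, 0, 0, 0, 0], [0, 0, 0, 0, 0, 0]])

```text
clock: 7.2
position: [0.5151, 0.0739, 0.1409]
ee_rot: [0.106, 3.139, 0.0]
force: [-0.2, 0.4, -1.3]
width: 0.128
```

```bash
python3 b.py w4; python3 - <<'E'
import cv2,numpy as np
a=cv2.imread('pics/w4.png')[20:360,130:530];a=np.clip(255*(a/255.)**.6,0,255).astype('uint8')
cv2.imwrite('pics/w4c.png',cv2.resize(a,None,fx=1.75,fy=1.75,interpolation=3))
from h import *
c=cam('side');save(c,'s4')
a=cv2.imread('pics/s4.png')[190:350,260:420]
cv2.imwrite('pics/w4c.png',np.hstack([cv2.resize(cv2.imread('pics/w4c.png'),(500,425)),cv2.resize(a,(425,425),interpolation=3)])[:, :800])
E
```

```text
7.2 [0.5151 0.0739 0.1409] tooly 86.12 z [ 0.  0. -1.] [-0.17537198  0.38885454 -1.27915318] 0.12795995026552728
```

View pics/w4c.png

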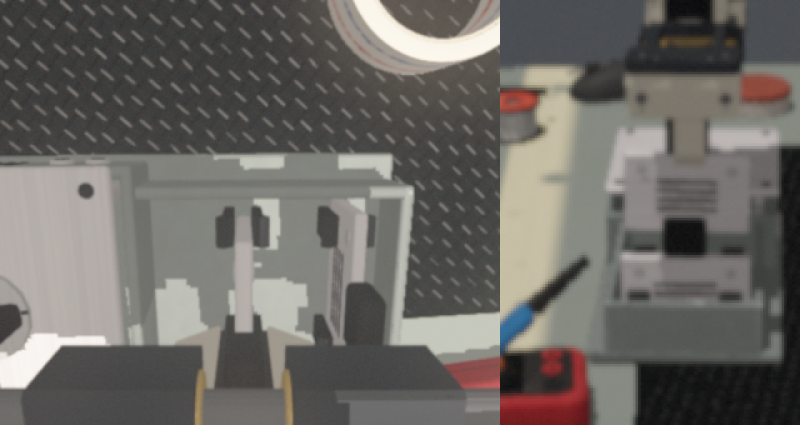

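Held module's column (245) is centred between the ribs (228/260). In the side view its span of 625–752 matches the seated module's 620–750, so x now fits. Descending again.

move_arm(series=[[0, 0, -1, 0, 0, 0], [0, 0, -1, 0, 0, 0], [0, 0, -0.5, 0, 0, 0], [0, 0, -0.5, 0, 0, 0]])

```text
clock: 7.7
position: [0.5148, 0.0737, 0.1097]
ee_rot: [-0.107, -3.139, 0.001]
force: [0.0, 0.1, -1.1]
width: 0.129
```

Free of contact below the rib tops. Continuing down.

move_arm(series=[[0, 0, -0.5, 0, 0, 0], [0, 0, -0.5, 0, 0, 0], [0, 0, -0.5, 0, 0, 0], [0, 0, -0.4, 0, 0, 0], [0, 0, 0, 0, 0, 0]])

```text
clock: 8.2
position: [0.5149, 0.0738, 0.0912]
ee_rot: [-0.107, -3.139, 0.0]
force: [0.1, 0.0, -1.3]
width: 0.129
```

move_arm(series=[[0, 0, -0.25, 0, 0, 0], [0, 0, -0.25, 0, 0, 0], [0, 0, 0, 0, 0, 0]])

```text
clock: 8.5
position: [0.5151, 0.0738, 0.0865]
ee_rot: [-0.107, -3.14, 0.0]
force: [-0.9, -0.2, -0.8]
width: 0.126
```

move_arm(series=[[0, 0, -0.1, 0, 0, 0], [0, 0, -0.1, 0, 0, 0], [0, 0, 0, 0, 0, 0]])

```text
clock: 8.8
position: [0.5162, 0.0738, 0.0855]
ee_rot: [0.107, 3.138, 0.001]
force: [0.2, -1.8, 5.9]
width: 0.128
```

move_arm(series=[[0, 0, 0, 0, 0, 0], [0, 0, 0, 0, 0, 0], [0, 0, 0, 0, 0, 0]], grip=0.33)

```text
clock: 9.1
position: [0.5151, 0.0739, 0.0847]
ee_rot: [-0.106, -3.14, -0.0]
force: [0.9, 0.9, -0.3]
width: 0.311
```

move_arm(series=[[0, 0, 1, 0, 0, 0], [0, 0, 3, 0, 0, 0], [0, 0, 3, 0, 0, 0], [0, 0, 3, 0, 0, 0], [0, -2, 2, 0, 0, 0], [0, -2, 0, 0, 0, 0], [0, 0, 0, 0, 0, 0], [0, 0, 0, 0, 0, 0]])

```text
clock: 9.9
position: [0.5151, 0.0337, 0.2052]
ee_rot: [0.108, 3.139, 0.001]
force: [-0.4, 1.1, 0.1]
width: 0.331
```

```bash
python3 b.py w5 fastener; python3 - <<'E'
import cv2,numpy as np
from h import *
c=cam('side');save(c,'s5')
w=cv2.imread('pics/w5.png')[20:340,100:500]
a=cv2.imread('pics/s5.png')[190:350,260:420]
cv2.imwrite('pics/w5c.png',np.hstack([cv2.resize(w,(500,400)),cv2.resize(a,(300,300),interpolation=3)[:, :300] if 0 else cv2.copyMakeBorder(cv2.resize(a,(300,300),interpolation=3),0,100,0,0,0)]))
E
```

```text
9.9 [0.5151 0.0337 0.2052] tooly 86.05 z [ 0.  0. -1.] [-0.37056119  1.05452432  0.10582682] 0.33140466841259686
fastener 0.87 [172.1, 208.9, 75.9, 57.1] ((211.2241668701172, 236.31036376953125), (72.24956512451172, 58.21488571166992), 4.763641834259033)
```

View pics/w5c.png

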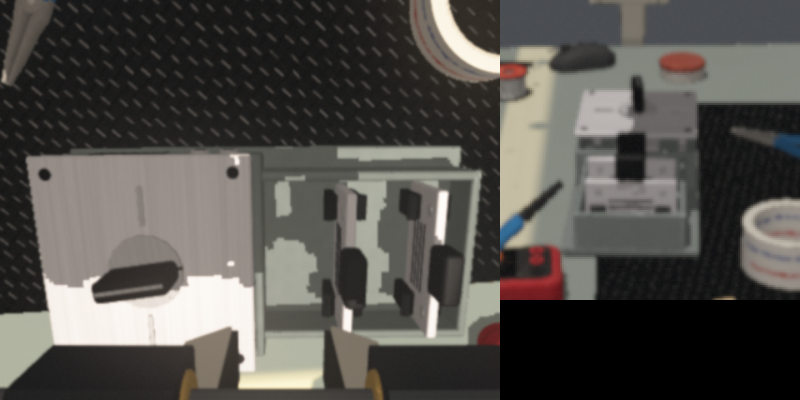

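The module stands home beside the first one, with tabs at the same height in the side view. The bar is at (137,283) in the left crop, slot still across the ridges. Now working out the fastener numbers.

```bash
python3 - <<'E'
from h import *
c=cam('wrist');s=monitor.observe();print(s['joints'].round(2),s['position'].round(4))
p=lambda x,y:(100+x*.8,20+y*.8)
g=back(c,[p(97,298),p(174,285)],.111);print('groove',g.round(4),np.degrees(np.arctan2(*(g[1]-g[0])[1::-1])))
r=back(c,[p(138.5,187),p(141,226),p(151,316)],.076);print('ridge',r.round(4))
m=outline_of('wrist','fastener')[0]['mask'];cr=cv2.resize(c['img'],None,fx=1,fy=1);gr=cv2.cvtColor(cr,cv2.COLOR_RGB2GRAY)
dk=(m&(gr<75)).astype(np.uint8);cn=max(cv2.findContours(dk,0,2)[0],key=cv2.contourArea);b=cv2.boxPoints(cv2.minAreaRect(cn));print('bar px',b.round(1).tolist())
k=back(c,b,.1);print(k.round(4),k.mean(0).round(4))
E
```

```text
[-0.35  0.3   0.22  1.9  -0.08  0.95  1.42] [0.515  0.0347 0.2045]
groove [[ 0.5127 -0.0583  0.111 ]
 [ 0.5085 -0.018   0.111 ]] 95.9974503684644
ridge [[ 0.4614 -0.039   0.076 ]
 [ 0.4831 -0.0409  0.076 ]
 [ 0.5372 -0.043   0.076 ]]
bar px [[170.0, 238.0], [242.0, 227.6999969482422], [245.5, 252.60000610351562], [173.60000610351562, 262.8999938964844]]
[[ 0.5018 -0.0655  0.1   ]
 [ 0.4981 -0.0171  0.1   ]
 [ 0.5153 -0.0169  0.1   ]
 [ 0.5192 -0.0663  0.1   ]] [ 0.5086 -0.0415  0.1   ]
```

move_arm(series=[[-0.1, -1.6, 0, 0, 0, -8.2], [-0.1, -1.6, 0, 0, 0, -8.2], [-0.1, -1.6, 0, 0, 0, -8.2], [-0.1, -1.6, 0, 0, 0, -8.2], [-0.1, -1.3, 0, 0, 0, -8.2], [0, 0, 0, 0, 0, -8.2], [0, 0, 0, 0, 0, -8.2], [0, 0, 0, 0, 0, -8.2]], grip=0.5)

```text
clock: 10.95
position: [0.5101, -0.0428, 0.2045]
ee_rot: [-1.797, -2.576, 0.0]
force: [-0.5, -0.2, 1.0]
width: 0.494
```

move_arm(series=[[0, 0, 0, 0, 0, -8.2], [0, 0, 0, 0, 0, -7.7], [0, 0, 0, 0, 0, 0], [0, 0, -3, 0, 0, 0], [0, 0, -2, 0, 0, 0], [0, 0, 0, 0, 0, 0], [0, 0, 0, 0, 0, 0]])

```text
clock: 11.65
position: [0.5102, -0.0432, 0.155]
ee_rot: [-2.127, -2.311, 0.001]
force: [0.2, -0.2, -0.8]
width: 0.503
```

```bash
python3 b.py w6 fastener;python3 -c "
from h import *
c=cam('side');save(c,'s6');a=cv2.imread('pics/s6.png')[170:330,260:420]
cv2.imwrite('pics/w6c.png',np.hstack([cv2.resize(cv2.imread('pics/w6.png'),(500,375)),cv2.resize(a,(375,375),interpolation=3)])[:,:800])"
```

```text
11.65 [ 0.5102 -0.0432  0.155 ] tooly 4.74 z [-0.001 -0.    -1.   ] [ 0.23875026 -0.22754955 -0.75453954] 0.5025646789806428
fastener 0.61 [287.6, 226.3, 73.2, 88.7] ((320.45574951171875, 267.310302734375), (72.94672393798828, 86.76481628417969), 31.86598014831543)
```

View pics/w6c.png

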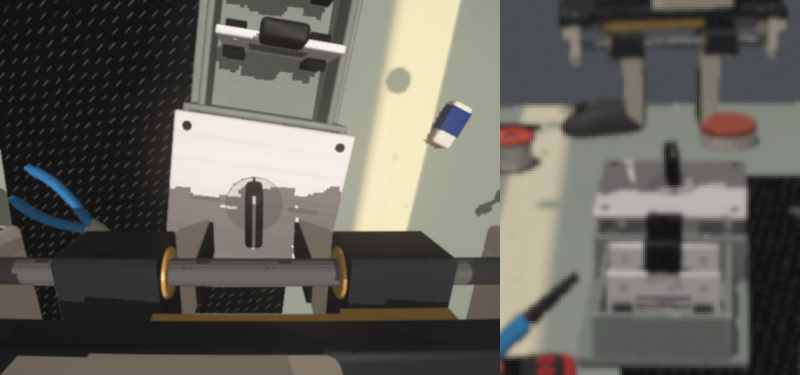

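The wrist view shows the bar aligned with the tool (vertical at column 254 of 500), between the fingers. Descending and gripping.

move_arm(series=[[0, 0.1, -3, 0, 0, 0], [0, 0, -1.5, 0, 0, 0], [0, 0, -0.7, 0, 0, 0], [0, 0, 0, 0, 0, 0]])

```text
clock: 12.2
position: [0.5102, -0.0422, 0.1027]
ee_rot: [-2.13, -2.309, 0.0]
force: [-0.1, 0.7, 0.0]
width: 0.497
```

move_arm(series=[[0, 0, 0, 0, 0, 0], [0, 0, 0, 0, 0, 0], [0, 0, 0, 0, 0, 0], [0, 0, 0, 0, 0, 0], [0, 0, 0, 0, 0, 0], [0, 0, 0, 0, 0, 0], [0, 0, 0, 0, 0, 0]], grip=0, force=20)

```text
clock: 12.9
position: [0.5102, -0.0422, 0.1029]
ee_rot: [-2.13, -2.309, -0.0]
force: [-1.9, -0.0, 4.3]
width: 0.129
```

move_arm(series=[[0, 0, 0, 0, 0, 7], [0, 0, 0, 0, 0, 7], [0, 0, 0, 0, 0, 7], [0, 0, 0, 0, 0, 7]])

```text
clock: 13.3
position: [0.5092, -0.0425, 0.1026]
ee_rot: [-1.501, -2.758, 0.001]
force: [-5.0, -2.0, 5.2]
width: 0.129
```

move_arm(series=[[0, 0, 0, 0, 0, 7], [0, 0, 0, 0, 0, 7], [0, 0, 0, 0, 0, 7], [0, 0, 0, 0, 0, 7], [0, 0, 0, 0, 0, 7], [0, 0, 0, 0, 0, 7], [0, 0, 0, 0, 0, 7], [0, 0, 0, 0, 0, 4.5]])

```text
clock: 14.1
position: [0.5082, -0.0441, 0.1023]
ee_rot: [-0.102, -3.136, 0.003]
force: [-5.8, -7.1, 4.0]
width: 0.128
```

move_arm(series=[[0, 0, 0, 0, 0, 0], [0, 0, 0, 0, 0, 0]])

```text
clock: 14.3
position: [0.5082, -0.0441, 0.1023]
ee_rot: [-0.109, -3.136, 0.003]
force: [-6.4, -5.2, 4.6]
width: 0.127
```

```bash
python3 b.py w7; python3 -c "
from h import *
for n in ['side','top']:save(cam(n),n+'7')
a=cv2.imread('pics/side7.png')[170:330,260:420];b=cv2.imread('pics/top7.png')[200:320,290:410]
cv2.imwrite('pics/w7c.png',np.hstack([cv2.resize(cv2.imread('pics/w7.png')[:360],(500,281)),cv2.resize(a,(281,281),interpolation=3)]))"
```

```text
14.3 [ 0.5082 -0.0441  0.1023] tooly 86.02 z [-0.004 -0.002 -1.   ] [-6.40980383 -5.20081417  4.57767623] 0.12734741636142238
```

View pics/w7c.png

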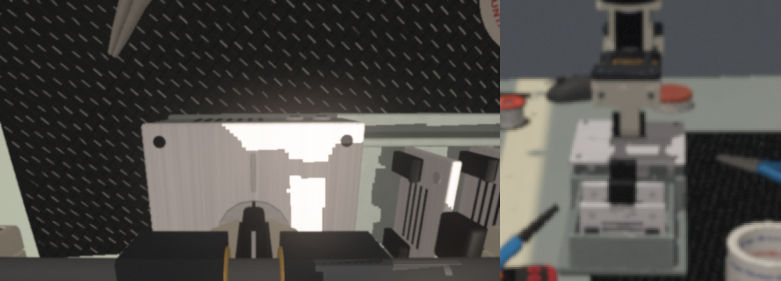

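The groove and the ridge lie on one line (column 253), and the panel is still up. Pressing down.

move_arm(series=[[-0.15, -0.15, 0, 0, 0, 0], [0, 0, -0.4, 0, 0, 0], [0, 0, -0.4, 0, 0, 0], [0, 0, -0.4, 0, 0, 0], [0, 0, 0, 0, 0, 0]], force=40)

```text
clock: 14.95
position: [0.5081, -0.0441, 0.0905]
ee_rot: [-0.107, -3.139, 0.001]
force: [-4.2, -2.2, 7.7]
width: 0.125
```

move_arm(series=[[0, 0, -0.2, 0, 0, 0], [0, 0, -0.2, 0, 0, 0], [0, 0, 0, 0, 0, 0]])

```text
clock: 15.25
position: [0.5083, -0.0442, 0.0887]
ee_rot: [-0.108, -3.14, -0.0]
force: [-12.2, -1.4, 33.9]
width: 0.127
```

move_arm(series=[[-0.05, 0, 0.08, 0, 0, 0], [0, 0, 0, 0, 0, 0], [0, 0, 0, 0, 0, 0]])

```text
clock: 15.55
position: [0.5082, -0.0441, 0.0888]
ee_rot: [0.107, 3.139, -0.0]
force: [-7.5, -1.8, 21.8]
width: 0.127
```

```bash
python3 b.py w8; python3 -c "
from h import *
save(cam('side'),'side8')
a=cv2.imread('pics/side8.png')[170:330,260:420]
cv2.imwrite('pics/w8c.png',np.hstack([cv2.resize(cv2.imread('pics/w8.png')[:360],(500,281)),cv2.resize(a,(281,281),interpolation=3)]))"
```

```text
15.55 [ 0.5082 -0.0441  0.0888] tooly 86.08 z [ 0.001 -0.    -1.   ] [-7.51521941 -1.77112879 21.79138955] 0.12742408831288504
```

View pics/w8c.png

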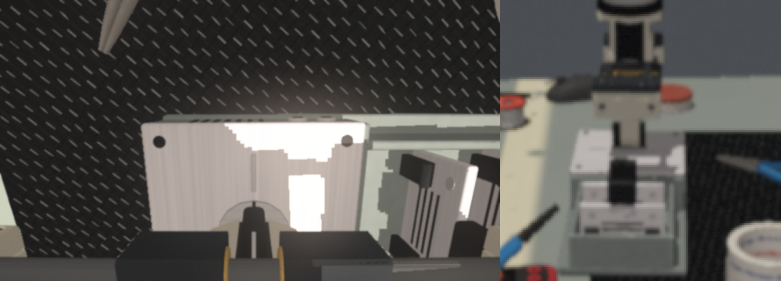

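The panel kept its place in the wrist view while the tool dropped 13.5 mm, and the side view shows it down on the frame. Easing the push from 34 N to 22 N didn't move the tool, so it is against a hard stop. Handing in.

```bash
python3 -c "
from cell import workorder;print(workorder.sign_off())"
```

```text
the job is handed in; nothing more can be done
None
```

The job is done and handed in at about 15.6 s. Sign-off gave no verdict, so the results below come from my own checks.

- **Module:** I put the spare module in the empty guide slot and let it go. The first try struck a bay wall (about 24 N up and 13 N sideways), so I lifted it, shifted 4 mm toward the robot and went in freely. It touched the floor with the tool at z = 0.0855, where about 0.086 was expected. In the pictures its tab looks level with its neighbour's.
- **Fastener:** I turned it about 81° counter-clockwise with the panel still up. The groove then lined up with the ridge in the wrist picture. The jaws are at 86.1°, which is square to the unit's measured -3.85° yaw.
- **Panel:** It went down about 13.5 mm to a hard stop. Easing the push from 34 N to 22 N did not move the tool, and I left it holding about 22 N with the fastener gripped at 40 N.

Two measurements disagreed slightly. My two readings of the bar's starting angle differed by about 5°, and the panel's axis lay about 2 mm from my first estimate. The final side forces were about 8 N. I didn't measure the bystanders again, but the arm kept clear of them.

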